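# Close the row of flip lids on the charm tray

## Task

Close the curved charm tray for the night: run your closed fingertips lightly along the row from the red end to the blue end, pressing the five white lids down flat one after another in that order. Do not push the tray out of its place, lift it or lean hard on it, leave the dolls and the other goods where they stand, and take your hand away when all the lids are shut.

Things in the scene. Friction and masses are not known exactly. Their poses are not given: they have to be found in the camera images.
- tray: Curved charm tray, loose, ~0.95 kg: row of five white flip lids on an arc between a red and a blue end block, 50 mm wide, on a foam foot. Blocks and shut lids: flat tops, 36 mm high. Origin: on the counter under the third lid, z up. Centre line at arc angle a: x = -220 + 220 cos a, y = 220 sin a (mm); lid centres at a = -0.418 (first), -0.209, 0, 0.209, 0.418 rad
- red_end (a point): Centre of the top face of the red end block (22 mm along the row, 50 mm across, 36 mm high), at arc angle a = -0.572 rad: the start of the row. Pressed from above, blocks and lids sink together into the foam: not at all under 3 N, then 1 mm per 2 N, at most 6 mm, and spring back
- blue_end (a point): Centre of the top face of the blue end block, same size, at arc angle a = +0.572 rad: the end of the row
- lid1 (a joint): The first (next to the red end) lid: white plate, green dot, 38 mm along the row, 44 across, 4 thick. Hinged across the row at its edge nearer the red end, 34 mm high; the free edge, nearer the blue end, stands up. Value: opening in rad, 0 = shut flat, at most 0.8. Friction 0.012 N m, no spring: stays as left; a fingertip sliding at shut height from red to blue shuts it
- lid2 (a joint): The second lid: white plate, green dot, 38 mm along the row, 44 across, 4 thick. Hinged across the row at its edge nearer the red end, 34 mm high; the free edge, nearer the blue end, stands up. Value: opening in rad, 0 = shut flat, at most 0.8. Friction 0.012 N m, no spring: stays as left; a fingertip sliding at shut height from red to blue shuts it
- lid3 (a joint): The third (middle) lid: white plate, green dot, 38 mm along the row, 44 across, 4 thick. Hinged across the row at its edge nearer the red end, 34 mm high; the free edge, nearer the blue end, stands up. Value: opening in rad, 0 = shut flat, at most 0.8. Friction 0.012 N m, no spring: stays as left; a fingertip sliding at shut height from red to blue shuts it
- lid4 (a joint): The fourth lid: white plate, green dot, 38 mm along the row, 44 across, 4 thick. Hinged across the row at its edge nearer the red end, 34 mm high; the free edge, nearer the blue end, stands up. Value: opening in rad, 0 = shut flat, at most 0.8. Friction 0.012 N m, no spring: stays as left; a fingertip sliding at shut height from red to blue shuts it
- lid5 (a joint): The fifth (next to the blue end) lid: white plate, green dot, 38 mm along the row, 44 across, 4 thick. Hinged across the row at its edge nearer the red end, 34 mm high; the free edge, nearer the blue end, stands up. Value: opening in rad, 0 = shut flat, at most 0.8. Friction 0.012 N m, no spring: stays as left; a fingertip sliding at shut height from red to blue shuts it
- doll_a: Wooden doll, plain wood body, 85 mm tall, 38 mm wide, about 100 mm from the row on its hollow side; loose bystander, origin at the centre of its underside
- doll_b: Wooden doll, yellow body, 75 mm tall, 36 mm wide, about 100 mm from the row on its bulging side; loose bystander, origin at the centre of its underside
- candle_jar: Candle jar with red cap, 60 mm wide, 90 mm tall; loose bystander, origin at the centre of its underside
- pen_cup: Blue cup, 70 mm wide, 85 mm tall; loose bystander, origin at the centre of its underside
- gift_box: Red gift box with gold band, 75 x 55 x 40 mm; loose bystander, origin at the centre of its underside
- soap_tin: Round tin, 68 mm wide, 45 mm tall; loose bystander, origin at the centre of its underside

How it is judged:
By the outcome, as a careful person would: the job done as asked, in the order asked, and still so for the second after the job is handed in, with the robot touching nothing.
It also fails if it takes over 46 s, if anything falls off the work surface, if the arm or the gripper's body presses on something with over 40 N, if the wrist force passes 120 N, or if a joint passes its speed limit or range.

## Robot

A 6-joint arm with a two-finger parallel gripper is mounted at the origin on the work surface. World frame = base frame: x ahead of the robot, y to its left, z up, the work surface at z = 0. Lengths are in m, angles in degrees, forces in N, time in s.
With the tool pointing down it reaches from about 0.35 to 0.875 m from the base axis. Payload 4.2 kg.
Tool frame: the origin (TCP) lies midway between the tips of the shut fingers; the grasp point (between the pads) lies 19 mm behind it; z points along the fingers, y is the line along which they close (so a half turn about z gives the same grasp; the last joint's range is limited). The gripper opens to 87 mm and grips with 3 to 60 N. Pads are 19 mm wide; open, the fingers measure 117 mm over their backs; the gripper's body (75 mm by 190 mm) begins 51 mm behind the grasp point.
Start: joints at [-58.407, 22.042, 0.453, 0, -68.411, -14.817], TCP at [0.18, -0.598, 0.223] pointing down, gripper open.
Joint ranges: [-179.83, 179.83], [-69.29, 118.12], [-61.27, 80.66], [-181.25, 117.63], [-171.15, -9.14], [-177.46, 177.46]. Speed limits (degrees/s): [159.86, 159.86, 180, 180, 180, 180].

## Interface

Orientations are given as a 3x3 rotation matrix whose columns are the frame's x, y, z axes.
In Python, from station import sense, capture, finish_job, silhouettes, landmark_of gives the robot as it stands.
- The arm moves only by the tool step_arm, never from a script. Its arguments are lists of equal length, an entry for each row: "linear": the shift along the tool's x, y, z in mm, a list of three; "delta_rot": the turn, a rotation vector about the tool's x, y, z in rad, a list of three; "grip": the finger opening in mm, from 0 to 87. A call has 1 to 10 rows; each row shifts and turns the commanded pose from where the row before left it, along the tool's axes as they then stand; what a row does not reach is not made up. A row lasts 1/8 s, in which the tool goes at most 62.5 mm and 10.7 degrees, less where a joint would pass 70% of its speed; a pose out of reach is approached as far as the arm can. A call with a gripper value outside its range is refused whole. The fingers move at their own pace and stop on an object; the grip force is fixed at half the most. Time passes only in rows, so rows that do not move let the fingers close. It gives the time, the measured TCP pose, the force, the opening and the grip force at its end, in the units of the state.
- sense(): the state, without advancing time (a new reading comes with each control period).
- capture(name): name is "scene" or "top" or "wrist"; returns a dict with "img" (400x640x3 uint8, red, green, blue), "fx", "fy", "cx", "cy" (pixels), "world_to_cam" (4x4, takes a point from world to camera coordinates); the wrist camera has in their place "mount" (4x4, takes a point from camera to tool coordinates, whose origin is the TCP and whose axes are the flange's). Camera axes: x right, y up, looking along -z (the intrinsics and any distortion apply to the point x, -y, -z); pixel columns grow to the right and rows downward; lengths in m; the calibration is good to about 2 mm. The wrist camera is an equidistant fisheye: a pixel r from the principal point sees the ray r / f radians off the axis. A picture is of the moment at which its call begins: read the wrist's pose just before it. There is no depth.
- finish_job(): hands the job in; it is judged then, once.
Trained networks look in the newest picture that a camera, given by its name, has taken for a name from the list of things; names that differ only in an ending like _2 or _b are one class to them, and where a whole thing is asked for, a point or a joint stands for the part that bears it (a point fixed in the world has none). Each returns a list of dicts, best first, with "score" (0 to 1); they miss things now and then, are a little off and sometimes report something else, mostly with a low value. They report only what shows in the picture. A call takes as long as a camera call.
- silhouettes(camera, label): "mask" (400x640 bool, what is visible of it) and "point" ([column, row] in pixels, amid what is visible of it).
- landmark_of(camera, label): "point" ([column, row] in pixels: a listed point, or the origin of a listed thing).
The state is a dict: "time_s": time; "joints": joint angles; "joint_velocities": joint speeds; "effort": joint torques, N m; "tcp_pos": TCP position; "ee_rot": TCP orientation; "wrist_force": force on the tool from outside, world axes, zero at the start; "moment": the same for the moment, N m; "gripper_width": opening from 0.0 (shut) to 1.0 (fully open); "gripper_force": force on a finger pad.
Only numpy, scipy, OpenCV 4.12 (cv2) and the standard library are available. Lean on these libraries where they do the work, as an engineer would, in place of code of your own. Each camera call takes 0.05 s, during which the arm holds its last target. There are 200 camera calls.

## Working session

There is one attempt and no reset: what is moved stays moved. The work goes in short steps, Python scripts to look and compute and a tool call to move; the robot and the scene stay as the last step left them, time stands still between calls to the robot, and variables do not carry over. Pictures are saved under pics/ and viewed, at most 10 in all, crops included, and the job is handed in when it is done.

Besides the shell and the picture viewer there is one more tool, called after "Emit:" in YAML: its name, and indented under it one key for each argument. step_arm: Moves the arm, as the interface text tells. Its arguments: {"type":"object","properties":{"linear":{"type":"array"},"delta_rot":{"type":"array"},"grip":{"type":"array"}},"required":["linear","delta_rot","grip"]}

```bash
mkdir -p pics; cat > h.py <<'E'
import numpy as np, cv2
from station import sense, capture, finish_job, silhouettes, landmark_of
def proj(c,P):
    P=np.atleast_2d(P); q=(c["world_to_cam"]@np.c_[P,np.ones(len(P))].T)[:3]
    return np.c_[c["cx"]+c["fx"]*q[0]/-q[2], c["cy"]+c["fy"]*(-q[1])/-q[2]]
def ray(c,p,z):
    T=np.linalg.inv(c["world_to_cam"]); d=T[:3,:3]@np.array([(p[0]-c["cx"])/c["fx"],-(p[1]-c["cy"])/c["fy"],-1])
    o=T[:3,3]; return o+d*(z-o[2])/d[2]
def save(c,n): cv2.imwrite("pics/"+n+".png",c["img"][:,:,::-1])
E
python3 - <<'E'
from h import *
s=sense(); print({k:np.round(v,3).tolist() for k,v in s.items()})
for n in("top","scene"):
    c=capture(n); save(c,n+"0"); print(n,[k for k in c])
    for l,z in (("tray",0),("red_end",.036),("blue_end",.036),("lid1",.034),("lid2",.034),("lid3",.034),("lid4",.034),("lid5",.034),("doll_a",0),("doll_b",0),("candle_jar",0),("pen_cup",0),("gift_box",0),("soap_tin",0)):
        for r in landmark_of(n,l)[:2]: print(n,l,round(r["score"],2),np.round(r["point"],1),np.round(ray(c,r["point"],z),4))
E
```

```text
{'time_s': 0.0, 'joints': [-58.407, 22.092, 0.38, -0.031, -68.412, -14.816], 'joint_velocities': [0.05, 0.077, 0.169, -0.039, -0.017, -0.052], 'effort': [0.001, -39.067, 18.741, 4.22, 0.011, -0.0], 'tcp_pos': [0.18, -0.598, 0.221], 'ee_rot': [[-0.957, -0.288, -0.001], [-0.288, 0.957, 0.002], [0.0, 0.002, -1.0]], 'wrist_force': [-0.32, 0.286, 0.693], 'moment': [-0.036, 0.02, -0.009], 'gripper_force': 0.0, 'gripper_width': 1.004}
top ['img', 'fx', 'fy', 'cx', 'cy', 'world_to_cam']
top tray 0.93 [300.9 199.1] [0.553  0.0519 0.    ]
top tray 0.63 [159.4 232.4] [0.4589 0.4236 0.    ]
top red_end 0.92 [338.5 165.2] [ 0.6405 -0.0445  0.036 ]
top blue_end 0.69 [295. 251.] [0.4183 0.0635 0.036 ]Traceback (most recent call last):
  File "<stdin>", line 6, in <module>
ValueError: it knows: blue_end, candle_jar, doll, gift_box, pen_cup, red_end, soap_tin, tray
```

```bash
python3 - <<'E'
from h import *
for n in("top","scene"):
    c=capture(n); save(c,n+"0")
    for l,z in (("tray",0),("red_end",.036),("blue_end",.036),("doll",0),("candle_jar",0),("pen_cup",0),("gift_box",0),("soap_tin",0)):
        for r in landmark_of(n,l)[:2]: print(n,l,round(r["score"],2),np.round(r["point"],1),np.round(ray(c,r["point"],z),4))
c=capture("top"); i=c["img"][110:310,190:450]; cv2.imwrite("pics/top0z.png",cv2.resize(i,None,fx=3,fy=3,interpolation=cv2.INTER_CUBIC)[:,:,::-1])
E
```

```text
top red_end 0.47 [301.9 199.7] [0.5499 0.0482 0.036 ]
top blue_end 0.98 [298.2 248.6] [0.4246 0.0555 0.036 ]
top doll 0.71 [336.1 222.4] [ 0.493  -0.0421  0.    ]
top doll 0.66 [269.8 188.9] [0.5787 0.1348 0.    ]
top candle_jar 0.98 [482.  249.1] [ 0.4291 -0.4274  0.    ]
top pen_cup 0.85 [158.7 231.9] [0.4602 0.4254 0.    ]
top gift_box 0.66 [501.2 175.8] [ 0.6237 -0.4781  0.    ]
top soap_tin 0.94 [147.9 171.7] [0.619 0.459 0.   ]
top soap_tin 0.19 [336.5 222.4] [ 0.493  -0.0432  0.    ]
scene tray 0.61 [350.9 212.6] [0.5558 0.0564 0.    ]
scene red_end 0.96 [303.9 205.8] [ 0.6313 -0.0444  0.036 ]
scene blue_end 0.84 [377.1 175.6] [0.4275 0.0611 0.036 ]
scene doll 0.81 [371.4 234.5] [ 0.5868  0.1382 -0.    ]
scene doll 0.67 [329.5 184.8] [ 0.5048 -0.0469  0.    ]
scene candle_jar 0.57 [247.9 119.3] [ 0.4169 -0.4284  0.    ]
scene pen_cup 0.59 [497.8 250.8] [0.4494 0.4277 0.    ]
scene gift_box 0.76 [189.5 151.9] [ 0.6351 -0.4729  0.    ]
scene soap_tin 0.63 [493. 307.] [0.6043 0.4693 0.    ]
```

View pics/scene0.png

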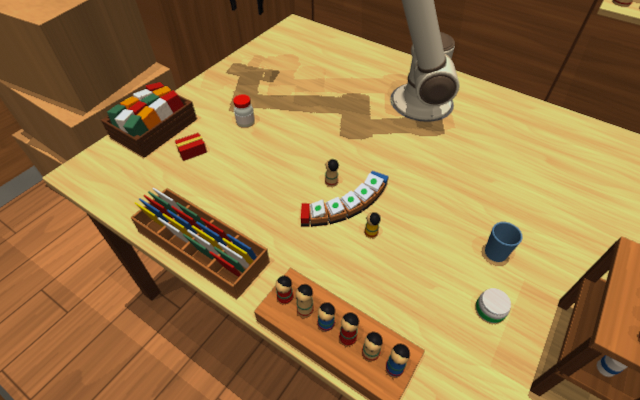

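View pics/top0z.png

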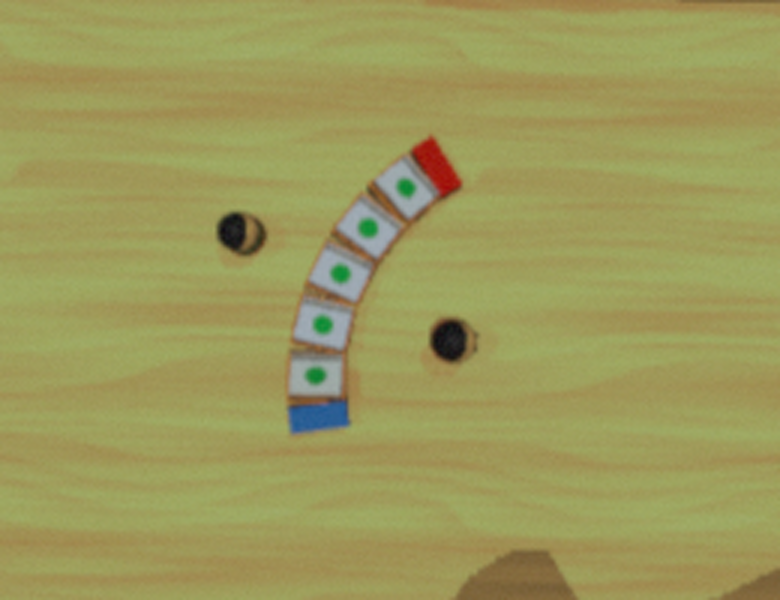

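The scene shows the tray arc with red (304,213) and blue (379,176) ends, and dolls at (331,172) and (372,225). The top crop agrees: red block at (437,165), blue at (319,417), bulge toward +y. The red–blue chord measures 238 mm, as expected.

Emit:
step_arm:
  linear:
    - [-47, 36, 0]
    - [-47, 36, 0]
    - [-47, 36, 0]
    - [-47, 36, 0]
    - [-47, 36, 0]
    - [-47, 36, 0]
    - [-47, 36, 0]
    - [-47, 36, 0]
    - [-47, 36, 0]
    - [-47, 36, 0]
  delta_rot:
    - [0, 0, 0]
    - [0, 0, 0]
    - [0, 0, 0]
    - [0, 0, 0]
    - [0, 0, 0]
    - [0, 0, 0]
    - [0, 0, 0]
    - [0, 0, 0]
    - [0, 0, 0]
    - [0, 0, 0]
  grip: [0, 0, 0, 0, 0, 0, 0, 0, 0, 0]

```text
time_s: 2.4
tcp_pos: [0.5275, -0.1163, 0.223]
ee_rot: [[-0.957, -0.289, 0.001], [-0.289, 0.957, -0.0], [-0.001, -0.0, -1.0]]
wrist_force: [0.4, 0.1, 0.2]
gripper_width: 0.021
gripper_force: 0.0
```

Emit:
step_arm:
  linear:
    - [-47, 36, 0]
    - [-47, 36, 0]
    - [0, 0, 0]
    - [0, 0, 0]
  delta_rot:
    - [0, 0, 0]
    - [0, 0, 0]
    - [0, 0, 0]
    - [0, 0, 0]
  grip: [0, 0, 0, 0]

```text
time_s: 2.9
tcp_pos: [0.5954, -0.0218, 0.2222]
ee_rot: [[-0.957, -0.289, -0.001], [-0.289, 0.957, -0.0], [0.001, 0.0, -1.0]]
wrist_force: [0.1, 0.3, 0.4]
gripper_width: 0.006
gripper_force: 0.0
```

```bash
python3 - <<'E'
from h import *
s=sense(); print({k:np.round(v,3).tolist() for k,v in s.items()})
c=capture("wrist"); save(c,"w1"); np.savez("w1",**c,p=s["tcp_pos"],R=s["ee_rot"])
print({k:np.round(v,3).tolist() for k,v in c.items() if k!="img"})
for l in("red_end","blue_end"):
  for r in landmark_of("wrist",l)[:1]: print(l,r)
E
```

```text
{'time_s': 2.9, 'joints': [13.456, 19.249, -3.815, -0.002, -66.993, -86.649], 'joint_velocities': [-1.277, -1.063, -0.756, -0.011, -0.044, -0.065], 'effort': [0.664, -35.692, 18.691, 4.139, -0.047, -0.002], 'tcp_pos': [0.595, -0.022, 0.222], 'ee_rot': [[-0.957, -0.289, -0.001], [-0.289, 0.957, -0.0], [0.001, 0.0, -1.0]], 'wrist_force': [0.117, 0.268, 0.379], 'moment': [-0.064, 0.021, 0.027], 'gripper_force': 0.0, 'gripper_width': 0.006}
{'fx': 309.707, 'fy': 309.707, 'cx': 317.831, 'cy': 196.211, 'mount': [[0.0, 0.958, 0.286, 0.078], [1.0, -0.0, 0.0, 0.001], [0.0, 0.286, -0.958, -0.163], [0.0, 0.0, 0.0, 1.0]]}
red_end {'point': [296.7, 209.3], 'score': 0.76}
blue_end {'point': [428.1, 62.1], 'score': 0.77}
```

View pics/w1.png

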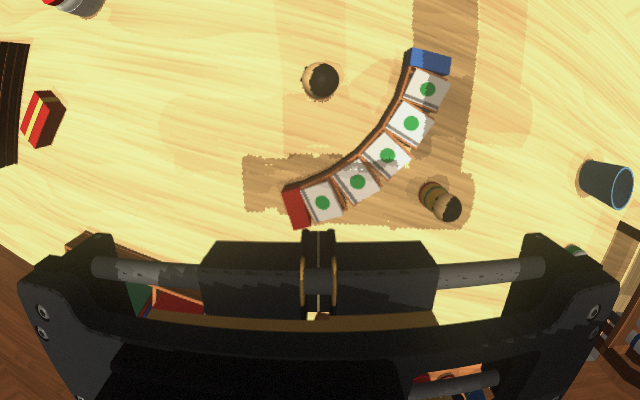

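Wrist view: red block top at about (298,208), blue at (430,61), lids open with dots in between, dolls at (320,80) and (445,205), and the fingertips at (318,240). Next I fit the tray pose from all cameras.

```bash
cat >> h.py <<'E'
def wproj(c,p,R,P):
    q=(np.atleast_2d(P)-p)@R; M=c["mount"]; q=(q-M[:3,3])@M[:3,:3]
    x,y,z=q[:,0],-q[:,1],-q[:,2]; r=np.hypot(x,y); k=c["fx"]*np.arctan2(r,z)/r
    return np.c_[c["cx"]+k*x,c["cy"]+k*y]
def wray(c,p,R,uv,h):
    d=np.array([uv[0]-c["cx"],uv[1]-c["cy"]]); r=np.hypot(*d); t=r/c["fx"]
    v=np.array([np.sin(t)*d[0]/r,-np.sin(t)*d[1]/r,-np.cos(t)]); M=c["mount"]
    o=p+R@M[:3,3]; v=R@M[:3,:3]@v; return o+v*(h-o[2])/v[2]
def arc(q,a,dx=0,da=0,z=.036):  # q=(x,y,psi) psi: heading of tray y
    a=a+da; lx=-.22+(.22+dx)*np.cos(a); ly=(.22+dx)*np.sin(a)
    s,co=np.sin(q[2]),np.cos(q[2]); # x axis=(s,-co), y axis=(co,s)
    return np.array([q[0]+s*lx+co*ly,q[1]-co*lx+s*ly,z])
def blk(q,a,z0=.008):
    b=arc(q,a); t=np.array([np.cos(q[2]+a),np.sin(q[2]+a),0]); n=np.array([t[1],-t[0],0])
    return np.array([b+t*.011*i+n*.025*j-[0,0,.036-z] for i in(-1,1) for j in(-1,1) for z in(z0,.036)])
E
python3 - <<'E'
from h import *
from scipy.optimize import minimize
w=dict(np.load("w1.npz")); p,R=w["p"],w["R"]
views={"wrist":(w["img"],lambda P:wproj(w,p,R,P))}
for n in("top","scene"):
    c=capture(n); views[n]=(c["img"],lambda P,c=c:proj(c,P))
print("wrist net",wray(w,p,R,(296.7,209.3),.036),wray(w,p,R,(428.1,62.1),.036))
q0=np.array([.548,.05,np.radians(155.3)])
def masks(img,f):
    h=cv2.cvtColor(img,cv2.COLOR_RGB2HSV); H,S,V=cv2.split(h); out=[]
    for a,m in((-.572,((H<8)|(H>172))&(S>150)&(V>50)),(.572,(H>95)&(H<125)&(S>110)&(V>50))):
        roi=np.zeros(H.shape,np.uint8); u=f(arc(q0,a))[0]; cv2.circle(roi,tuple(int(v) for v in u),30,1,-1)
        n,l,s,ce=cv2.connectedComponentsWithStats((m&(roi>0)).astype(np.uint8)); k=1+np.argmax(s[1:,4]); out.append((a,(l==k)))
    return out
mk={n:masks(*v) for n,v in views.items()}
def cost(q,ns):
    t=0
    for n in ns:
        for a,m in mk[n]:
            r=np.zeros(m.shape,np.uint8); hull=cv2.convexHull(views[n][1](blk(q,a)).astype(np.float32))
            cv2.fillConvexPoly(r,np.round(hull*16).astype(np.int32),255,cv2.LINE_AA,4); r=r/255.
            t+=np.abs(r-m).sum()/m.sum()
    return t
for ns in (["wrist"],["top"],["scene"],["wrist","top","scene"]):
    b=minimize(cost,q0,args=(ns,),method="Nelder-Mead",options=dict(initial_simplex=q0+np.array([[0,0,0],[.012,0,0],[0,.012,0],[0,0,.08]])))
    print(ns,np.round(b.x,4),round(np.degrees(b.x[2]),2),round(b.fun/len(ns)/2,3),[int(m.sum()) for n in ns for a,m in mk[n]])
q=b.x; np.save("q.npy",q); print("red",arc(q,-.572),"blue",arc(q,.572),"head",np.degrees(q[2]-.572))
for l in range(5): pass
im=w["img"].copy()
for a in(-.572,-.418,-.209,0,.209,.418,.572): cv2.circle(im,tuple(int(v) for v in wproj(w,p,R,arc(q,a))[0]),2,(255,0,255),-1)
for a in(-.572,.572): cv2.polylines(im,[np.int32(cv2.convexHull(wproj(w,p,R,blk(q,a)).astype(np.float32)))],1,(0,255,255))
cv2.imwrite("pics/fit.png",cv2.resize(im[30:250,230:500],None,fx=2.6,fy=2.6)[:,:,::-1])
E
```

```text
wrist net [ 0.64327556 -0.03248116  0.036     ] [0.42963286 0.06174974 0.036     ]Traceback (most recent call last):
  File "<stdin>", line 15, in <module>
  File "<stdin>", line 13, in masks
    return _wrapfunc(a, 'argmax', axis=axis, out=out, **kwds)
    return bound(*args, **kwds)
ValueError: attempt to get argmax of an empty sequence
```

```bash
cat > fit.py <<'E'
from h import *
from scipy.optimize import minimize
w=dict(np.load("w1.npz")); p,R=w["p"],w["R"]
views={"wrist":(w["img"],lambda P:wproj(w,p,R,P))}
for n in("top","scene"):
    c=capture(n); views[n]=(cv2.imread(f"pics/{n}0.png")[:,:,::-1].copy(),lambda P,c=c:proj(c,P))
q0=np.array([.546,.042,np.radians(155.3)])
def masks(img,f):
    h=cv2.cvtColor(img,cv2.COLOR_RGB2HSV); H,S,V=cv2.split(h); out=[]
    for a,m in((-.572,((H<8)|(H>172))&(S>150)&(V>50)),(.572,(H>95)&(H<125)&(S>110)&(V>50))):
        roi=np.zeros(H.shape,np.uint8); u=f(arc(q0,a))[0]; cv2.circle(roi,tuple(int(v) for v in u),30,1,-1)
        n,l,s,ce=cv2.connectedComponentsWithStats((m&(roi>0)).astype(np.uint8)); k=1+np.argmax(s[1:,4]); out.append((a,(l==k)))
    return out
mk={n:masks(*v) for n,v in views.items()}
def cost(q,ns):
    t=0
    for n in ns:
        for a,m in mk[n]:
            r=np.zeros(m.shape,np.uint8); hull=cv2.convexHull(views[n][1](blk(q,a)).astype(np.float32))
            cv2.fillConvexPoly(r,np.round(hull*16).astype(np.int32),255,cv2.LINE_AA,4); r=r/255.
            t+=np.abs(r-m).sum()/m.sum()
    return t
for ns in (["wrist"],["top"],["scene"],["wrist","top","scene"]):
    b=minimize(cost,q0,args=(ns,),method="Nelder-Mead",options=dict(initial_simplex=q0+np.array([[0,0,0],[.012,0,0],[0,.012,0],[0,0,.08]])))
    print(ns,np.round(b.x,4),round(np.degrees(b.x[2]),2),round(b.fun/len(ns)/2,3),[int(m.sum()) for n in ns for a,m in mk[n]])
q=b.x; np.save("q.npy",q); print("red",arc(q,-.572),"blue",arc(q,.572),"head",np.degrees(q[2]-.572))
im=w["img"].copy()
for a in(-.572,-.418,-.209,0,.209,.418,.572): cv2.circle(im,tuple(int(v) for v in wproj(w,p,R,arc(q,a))[0]),2,(255,0,255),-1)
for a in(-.572,.572): cv2.polylines(im,[np.int32(cv2.convexHull(wproj(w,p,R,blk(q,a)).astype(np.float32)))],1,(0,255,255))
cv2.imwrite("pics/fit.png",cv2.resize(im[30:250,230:500],None,fx=2.6,fy=2.6)[:,:,::-1])
E
python3 fit.py
```

```text
['wrist'] [0.5504 0.0439 2.7596] 158.11 2.263 [719, 211]
['top'] [0.5467 0.0448 2.7186] 155.76 0.517 [147, 147]
['scene'] [0.5469 0.046  2.7282] 156.32 1.975 [161, 60]
['wrist', 'top', 'scene'] [0.5475 0.0467 2.7243] 156.09 1.592 [719, 211, 147, 147, 161, 60]
red [ 0.64222905 -0.0335481   0.036     ] blue [0.42448478 0.06297357 0.036     ] head 123.32006390274542
```

View pics/fit.png

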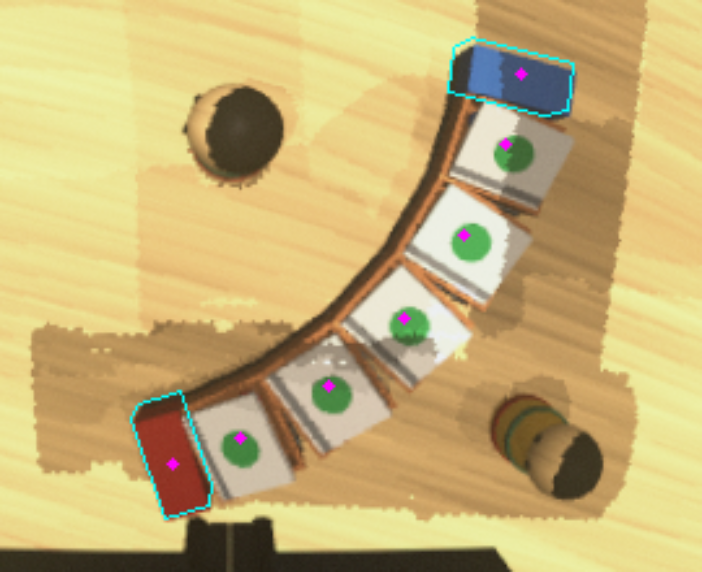

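The fit overlays the blocks well: red top at (173,463) and blue at (521,74) in the crop, with the centre points close to the lid dots. I'll move above the red block and align the finger line with the row.

Emit:
step_arm:
  linear:
    - [-43, -31, 0]
    - [0, 0, 0]
    - [0, 0, 0]
    - [0, 0, 40]
    - [0, 0, 40]
    - [0, 0, 40]
    - [0, 0, 40]
    - [0, 0, 0]
    - [0, 0, 0]
  delta_rot:
    - [0, 0, 0]
    - [0, 0, -0.13]
    - [0, 0, -0.13]
    - [0, 0, 0]
    - [0, 0, 0]
    - [0, 0, 0]
    - [0, 0, 0]
    - [0, 0, 0]
    - [0, 0, 0]
  grip: [0, 0, 0, 0, 0, 0, 0, 0, 0]

```text
time_s: 4.38
tcp_pos: [0.6471, -0.0395, 0.0643]
ee_rot: [[-0.851, -0.525, 0.003], [-0.525, 0.851, -0.0], [-0.002, -0.002, -1.0]]
wrist_force: [0.9, 0.4, 1.4]
gripper_width: 0.005
gripper_force: 0.0
```

```bash
python3 - <<'E'
from h import *
s=sense(); print({k:np.round(v,4).tolist() for k,v in s.items()}); q=np.load("q.npy")
R=s["ee_rot"]; print("to start, tool mm",(arc(q,-.6)-s["tcp_pos"])@R*1000,"heading err rad",q[2]-.6-np.arctan2(R[1,1],R[0,1]))
c=capture("wrist"); im=c["img"]
p,R=s["tcp_pos"],s["ee_rot"]
for a in(-.572,.572): cv2.polylines(im,[np.int32(cv2.convexHull(wproj(c,p,R,blk(q,a,.036)).astype(np.float32)))],1,(0,255,255))
save(c,"w2")
E
```

```text
{'time_s': 4.375, 'joints': [10.8018, 32.2435, -7.1549, 0.0628, -50.4445, -69.1461], 'joint_velocities': [0.1788, -1.1191, 0.7941, -0.0011, 0.1949, -0.0911], 'effort': [-0.0672, -42.8093, 14.7304, 3.3223, -0.098, -0.0016], 'tcp_pos': [0.6471, -0.0395, 0.0643], 'ee_rot': [[-0.8508, -0.5254, 0.0029], [-0.5254, 0.8509, -0.0003], [-0.0023, -0.0018, -1.0]], 'wrist_force': [0.9241, 0.3883, 1.3737], 'moment': [-0.0235, 0.0074, -0.0096], 'gripper_force': 0.0, 'gripper_width': 0.0049}
to start, tool mm [ 1.04622834  1.51858122 28.33492924] heading err rad 0.0003547136985408983
```

View pics/w2.png

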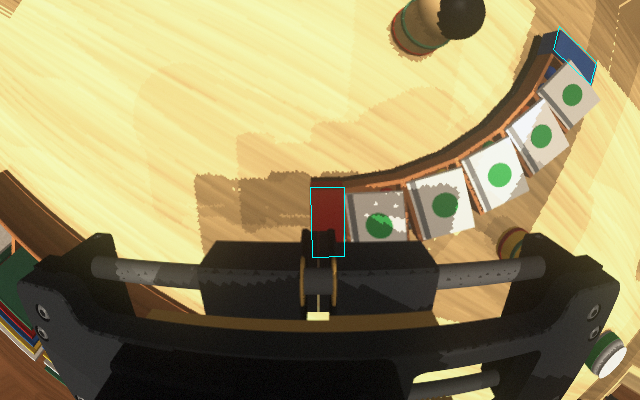

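The wrist view confirms it: the red block top at (328,220) and blue at (575,55) match the projected outlines, and the fingers are over the red block. Now a gentle descent.

Emit:
step_arm:
  linear:
    - [1, 1.5, 11]
    - [0, 0, 11]
    - [0, 0, 2]
    - [0, 0, 1]
    - [0, 0, 1]
    - [0, 0, 0]
    - [0, 0, 0]
  delta_rot:
    - [0, 0, 0]
    - [0, 0, 0]
    - [0, 0, 0]
    - [0, 0, 0]
    - [0, 0, 0]
    - [0, 0, 0]
    - [0, 0, 0]
  grip: [0, 0, 0, 0, 0, 0, 0]

```text
time_s: 5.3
tcp_pos: [0.6443, -0.0385, 0.0367]
ee_rot: [[-0.851, -0.525, 0.0], [-0.525, 0.851, 0.0], [-0.0, -0.0, -1.0]]
wrist_force: [-0.4, 0.5, 0.2]
gripper_width: 0.005
gripper_force: 0.0
```

Emit:
step_arm:
  linear:
    - [0, 0, 1]
    - [0, 0, 0]
    - [0, 0, 0]
  delta_rot:
    - [0, 0, 0]
    - [0, 0, 0]
    - [0, 0, 0]
  grip: [0, 0, 0]

```text
time_s: 5.68
tcp_pos: [0.6444, -0.0385, 0.0361]
ee_rot: [[-0.851, -0.525, 0.001], [-0.525, 0.851, -0.0], [-0.001, -0.0, -1.0]]
wrist_force: [-1.2, 0.6, 4.1]
gripper_width: 0.004
gripper_force: 2.1
```

Emit:
step_arm:
  linear:
    - [0.06, 5, 0.5]
    - [0.06, 5, 0]
    - [0.06, 5, 0]
    - [0.06, 5, 0]
    - [0.06, 5, 0]
  delta_rot:
    - [0, 0, -0.0227]
    - [0, 0, -0.0227]
    - [0, 0, -0.0227]
    - [0, 0, -0.0227]
    - [0, 0, -0.0227]
  grip: [0, 0, 0, 0, 0]

```text
time_s: 6.3
tcp_pos: [0.6304, -0.0177, 0.0355]
ee_rot: [[-0.785, -0.62, 0.002], [-0.62, 0.785, -0.0], [-0.001, -0.001, -1.0]]
wrist_force: [2.4, -2.8, 5.2]
gripper_width: 0.003
gripper_force: 2.6
```

```bash
cat > chk.py <<'E'
from h import *
import sys
s=sense(); q=np.load("q.npy"); R=s["ee_rot"]; p=s["tcp_pos"]
cen=np.array([q[0]-.22*np.sin(q[2]),q[1]+.22*np.cos(q[2])]); d=p[:2]-cen
a=np.arctan2(d[1],d[0])-(q[2]-np.pi/2); a=(a+np.pi)%(2*np.pi)-np.pi
print("t",s["time_s"],"a",round(a,4),"dr mm",round((np.hypot(*d)-.22)*1000,2),"z",round(p[2]*1000,2),"head err",round((q[2]+a-np.arctan2(R[1,1],R[0,1])+np.pi)%(2*np.pi)-np.pi,4),"F",np.round(s["wrist_force"],1),"M",np.round(s["moment"],2))
c=capture("wrist"); im=c["img"]; 
for b in(-.572,.572): cv2.polylines(im,[np.int32(cv2.convexHull(wproj(c,p,R,blk(q,b,.036)).astype(np.float32)))],1,(0,255,255))
save(c,sys.argv[1])
E
python3 chk.py w3
```

```text
t 6.3 a -0.482 dr mm -0.29 z 35.52 head err 0.0033 F [ 2.4 -2.8  5.2] M [-0.92 -0.61  0.04]
```

View pics/w3.png

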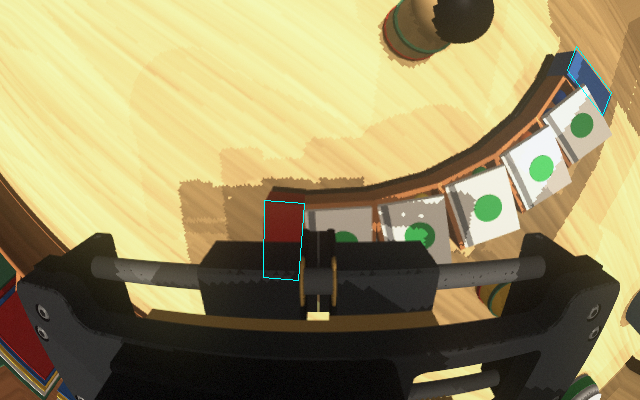

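Lid 1 at (340,228) is being pressed flat under the tip. The red outline at (284,240) still matches, so the tray has not moved. The normal force is about 5 N. I'll carry on.

Emit:
step_arm:
  linear:
    - [0.06, 5, 0]
    - [0.06, 5, 0]
    - [0.06, 5, 0]
    - [0.06, 5, 0]
    - [0.06, 5, 0]
    - [0.06, 5, 0]
    - [0.06, 5, 0]
    - [0.06, 5, 0]
  delta_rot:
    - [0, 0, -0.0227]
    - [0, 0, -0.0227]
    - [0, 0, -0.0227]
    - [0, 0, -0.0227]
    - [0, 0, -0.0227]
    - [0, 0, -0.0227]
    - [0, 0, -0.0227]
    - [0, 0, -0.0227]
  grip: [0, 0, 0, 0, 0, 0, 0, 0]

```text
time_s: 7.35
tcp_pos: [0.6031, 0.0116, 0.0356]
ee_rot: [[-0.66, -0.751, 0.002], [-0.751, 0.66, 0.0], [-0.002, -0.001, -1.0]]
wrist_force: [3.2, -1.8, 5.9]
gripper_width: 0.003
gripper_force: 2.6
```

```bash
python3 chk.py w4
```

```text
t 7.35 a -0.3 dr mm 0.2 z 35.55 head err 0.0037 F [ 3.2 -1.8  5.9] M [-0.78 -0.79 -0.01]
```

View pics/w4.png

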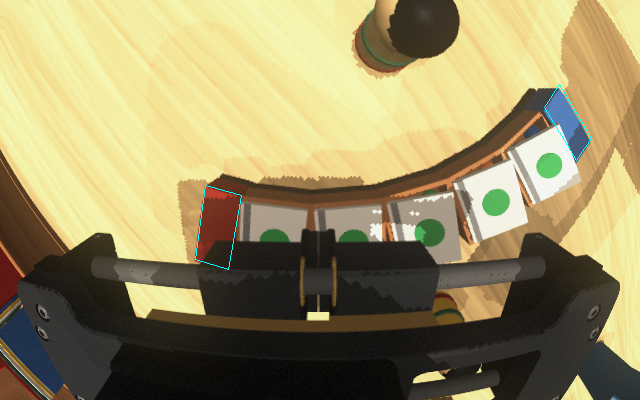

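Lid 1 (275,225) is shut and lid 2 (345,225) is going down. The tray outlines are still aligned, with the force steady at about 6 N.

Emit:
step_arm:
  linear:
    - [0.06, 5, 0]
    - [0.06, 5, 0]
    - [0.06, 5, 0]
    - [0.06, 5, 0]
    - [0.06, 5, 0]
    - [0.06, 5, 0]
    - [0.06, 5, 0]
    - [0.06, 5, 0]
    - [0.06, 5, 0]
    - [0.06, 5, 0]
  delta_rot:
    - [0, 0, -0.0227]
    - [0, 0, -0.0227]
    - [0, 0, -0.0227]
    - [0, 0, -0.0227]
    - [0, 0, -0.0227]
    - [0, 0, -0.0227]
    - [0, 0, -0.0227]
    - [0, 0, -0.0227]
    - [0, 0, -0.0227]
    - [0, 0, -0.0227]
  grip: [0, 0, 0, 0, 0, 0, 0, 0, 0, 0]

```text
time_s: 8.65
tcp_pos: [0.5624, 0.0404, 0.0356]
ee_rot: [[-0.474, -0.881, 0.003], [-0.881, 0.474, 0.001], [-0.002, -0.002, -1.0]]
wrist_force: [3.7, -1.4, 5.5]
gripper_width: 0.005
gripper_force: 2.6
```

```bash
python3 chk.py w5
```

```text
t 8.65 a -0.0733 dr mm 0.81 z 35.55 head err 0.0033 F [ 3.7 -1.4  5.5] M [-0.53 -0.89  0.04]
```

View pics/w5.png

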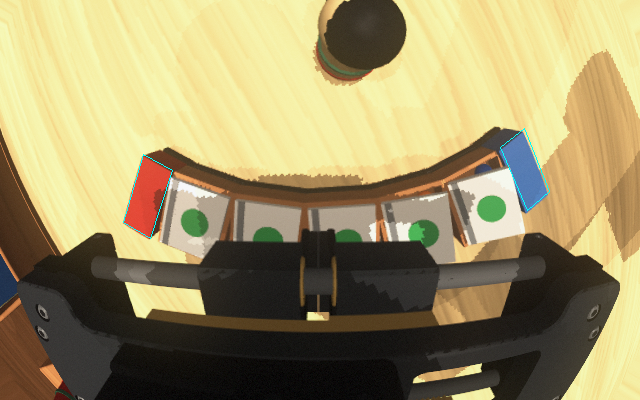

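Lids 1–2 at (195,222) and (267,232) are shut, lid 3 (348,235) is going down, and the outlines are still aligned.

Emit:
step_arm:
  linear:
    - [0.03, 5, 0]
    - [0.03, 5, 0]
    - [0.03, 5, 0]
    - [0.03, 5, 0]
    - [0.03, 5, 0]
    - [0.03, 5, 0]
    - [0.03, 5, 0]
    - [0.03, 5, 0]
    - [0.03, 5, 0]
    - [0.03, 5, 0]
  delta_rot:
    - [0, 0, -0.0227]
    - [0, 0, -0.0227]
    - [0, 0, -0.0227]
    - [0, 0, -0.0227]
    - [0, 0, -0.0227]
    - [0, 0, -0.0227]
    - [0, 0, -0.0227]
    - [0, 0, -0.0227]
    - [0, 0, -0.0227]
    - [0, 0, -0.0227]
  grip: [0, 0, 0, 0, 0, 0, 0, 0, 0, 0]

```text
time_s: 9.95
tcp_pos: [0.5162, 0.0594, 0.0355]
ee_rot: [[-0.264, -0.965, 0.003], [-0.965, 0.264, 0.001], [-0.002, -0.002, -1.0]]
wrist_force: [3.6, -1.2, 5.0]
gripper_width: 0.006
gripper_force: 2.6
```

```bash
python3 chk.py w6
```

```text
t 9.95 a 0.153 dr mm 1.48 z 35.53 head err 0.0026 F [ 3.6 -1.2  5. ] M [-0.31 -0.94  0.01]
```

Emit:
step_arm:
  linear:
    - [0.15, 5, 0]
    - [0.15, 5, 0]
    - [0.15, 5, 0]
    - [0.15, 5, 0]
    - [0.15, 5, 0]
    - [0.15, 5, 0]
    - [0.15, 5, 0]
    - [0.15, 5, 0]
    - [0.15, 5, 0]
    - [0.15, 5, 0]
  delta_rot:
    - [0, 0, -0.0227]
    - [0, 0, -0.0227]
    - [0, 0, -0.0227]
    - [0, 0, -0.0227]
    - [0, 0, -0.0227]
    - [0, 0, -0.0227]
    - [0, 0, -0.0227]
    - [0, 0, -0.0227]
    - [0, 0, -0.0227]
    - [0, 0, -0.0227]
  grip: [0, 0, 0, 0, 0, 0, 0, 0, 0, 0]

```text
time_s: 11.25
tcp_pos: [0.4665, 0.0661, 0.0354]
ee_rot: [[-0.04, -0.999, 0.002], [-0.999, 0.04, 0.001], [-0.001, -0.002, -1.0]]
wrist_force: [4.4, -0.4, 5.5]
gripper_width: 0.005
gripper_force: 2.7
```

```bash
python3 chk.py w7
```

```text
t 11.25 a 0.3804 dr mm 0.65 z 35.4 head err 0.003 F [ 4.4 -0.4  5.5] M [-0.04 -1.1  -0.01]
```

View pics/w7.png

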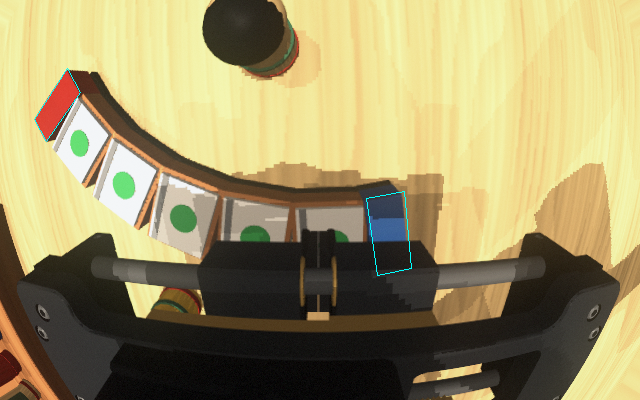

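Lids 1–4 are shut, lid 5 (330,225) is nearly down, and the outlines still match at red (57,105) and blue (388,232).

Emit:
step_arm:
  linear:
    - [0.06, 5, 0]
    - [0.06, 5, 0]
    - [0.06, 5, 0]
    - [0.06, 5, 0]
    - [0.06, 5, 0]
    - [0.06, 5, 0]
    - [0.06, 5, 0]
    - [0.06, 5, 0]
    - [0, 0, 0]
  delta_rot:
    - [0, 0, -0.0227]
    - [0, 0, -0.0227]
    - [0, 0, -0.0227]
    - [0, 0, -0.0227]
    - [0, 0, -0.0227]
    - [0, 0, -0.0227]
    - [0, 0, -0.0227]
    - [0, 0, -0.0227]
    - [0, 0, 0]
  grip: [0, 0, 0, 0, 0, 0, 0, 0, 0]

```text
time_s: 12.42
tcp_pos: [0.426, 0.064, 0.0353]
ee_rot: [[0.14, -0.99, 0.001], [-0.99, -0.14, 0.001], [-0.001, -0.001, -1.0]]
wrist_force: [3.3, 1.3, 6.1]
gripper_width: 0.005
gripper_force: 2.8
```

Emit:
step_arm:
  linear:
    - [0, 0, -3]
    - [0, 0, -10]
    - [0, 0, -30]
    - [0, 0, -40]
    - [0, 0, -40]
    - [0, 0, -40]
    - [0, 0, 0]
    - [0, 0, 0]
  delta_rot:
    - [0, 0, 0]
    - [0, 0, 0]
    - [0, 0, 0]
    - [0, 0, 0]
    - [0, 0, 0]
    - [0, 0, 0]
    - [0, 0, 0]
    - [0, 0, 0]
  grip: [0, 0, 0, 0, 0, 0, 0, 0]

```text
time_s: 13.42
tcp_pos: [0.4244, 0.0627, 0.1971]
ee_rot: [[0.139, -0.99, -0.003], [-0.99, -0.139, -0.0], [0.0, 0.003, -1.0]]
wrist_force: [-0.2, -0.2, -1.0]
gripper_width: 0.003
gripper_force: 0.0
```

```bash
python3 chk.py w8
```

```text
t 13.425 a 0.5727 dr mm -0.21 z 197.12 head err 0.0163 F [-0.2 -0.2 -1. ] M [-0.02  0.13  0.01]
```

View pics/w8.png

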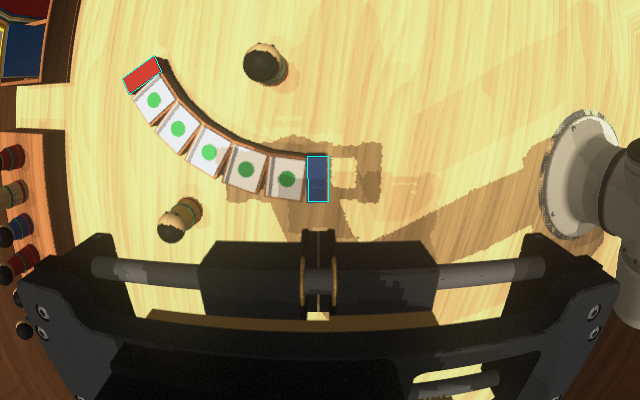

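The hand is clear, all five lids look flat, and the outlines match at red (142,75) and blue (317,178). One numeric check on the dots before handing in.

```bash
python3 - <<'E'
from h import *
q=np.load("q.npy"); s=sense(); c=capture("wrist"); p,R=s["tcp_pos"],s["ee_rot"]
H,S,V=cv2.split(cv2.cvtColor(c["img"],cv2.COLOR_RGB2HSV)); m=((H>45)&(H<80)&(S>100)).astype(np.uint8)
n,l,st,ce=cv2.connectedComponentsWithStats(m)
for a in(-.418,-.209,0,.209,.418):
    u=wproj(c,p,R,arc(q,a))[0]; up=wproj(c,p,R,arc(q,a,z=.044))[0]; k=1+np.argmin(np.hypot(*(ce[1:]-u).T)); 
    print(a,st[k,4],"pred",u.round(1),"dot",ce[k].round(1),"if 8mm up",up.round(1),"err mm",((wray(c,p,R,ce[k],.036)-arc(q,a))*1000).round(1))
E
```

```text
-0.418 152 pred [153.7  98.5] dot [153.2  99.8] if 8mm up [150.2  98.5] err mm [ 0.5  1.5 -0. ]
-0.209 158 pred [177.6 127.2] dot [177.2 128.4] if 8mm up [174.5 127.7] err mm [ 0.4  1.5 -0. ]
0 170 pred [208.7 150.8] dot [208.5 152. ] if 8mm up [206.2 151.9] err mm [ 0.1  1.3 -0. ]
0.209 171 pred [245.6 168. ] dot [245.5 169.2] if 8mm up [243.9 169.5] err mm [ 0.   1.3 -0. ]
0.418 185 pred [286.6 177.7] dot [286.6 178.8] if 8mm up [285.8 179.4] err mm [-0.1  1.3 -0. ]
```

```bash
python3 -c "
from station import finish_job; print(finish_job())"
```

```text
the job is handed in; nothing more can be done
None
```

I pressed all five lids flat in order from red to blue, at 4–6 N with no visible shift of the tray; the hand is lifted clear and the job was handed in at about 13.5 s, with no verdict returned.

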